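# Hang the nesting centrifuge inserts on the storage hook

### The job

Put the three rinsed centrifuge bucket inserts away on the bar of the storage hook, rear wall first: the blue large one gently pushed back until it bears on the stop collar, then the yellow medium one pushed fully home inside it, then the green small one fully home inside the yellow one, all hanging level on the bar behind its raised tip and let go. The collar is only clamped by friction and must stay where it is: feel for contact and push lightly (about 5 N, well under 13 N); leave the bottle and timer alone.

Things in the scene. Friction and masses are not known exactly. Their poses are not given: they have to be found in the camera images.
- stand: Dark steel stand fixed to the bench; origin: centre of its foot, z=0; +x from the bar's free tip back to the post, z up. Steel bar 14 wide (y) x 10 tall, level along x at y=0, axis 115 high, from tip x=-116 to post face x=+32, post top z=123. An aluminium stop collar (34 x 30, 10 long) is clamped on the bar, front face anywhere in x=-18..+16 (not reported: feel or see it); it slips above 13 N.
- bar_tip (a point): Middle of the end face of the bar's free tip, on the bar's axis (115 mm high). The last 8 mm of the bar are raised on top: top z=124 there, z=120 behind; underside z=110. A tray passes the tip with its hole centre at z=117 and hangs with it at z=111 (hole top on bar). Lower it only when its whole sleeve is behind the raised part, and before it enters the tray behind it.
- large_insert: Blue tray, 76 wide (y) x 66 tall (z) x 32 deep (x), open at the front (-x); 4 mm rear wall, 3 mm sides. An 18 x 18 mm square hole runs through the rear wall and a 24 mm long sleeve (24 x 24 outside) from the rear face forward. Origin: hole centre in the rear face; +x out of the rear face (the way it goes onto the bar), +z to the grip tab. Starts standing on the bench, origin 33 mm up. Mass about 0.16 kg.
- medium_insert: Yellow tray like the blue one (same hole, sleeve, depth, tab and frame), but 66 wide x 56 tall, starts with its origin 28 mm above the bench, about 0.12 kg. It goes 8 mm into the blue tray, with 2 mm clearance all round, until its rear face meets the front end of the blue sleeve: origin then 24 mm ahead (-x) of the blue one's. Its rear 4 mm are 1.5 mm smaller all round as a lead-in.
- small_insert: Green tray like the yellow one (same hole, sleeve, depth, tab, lead-in and frame), but 56 wide x 46 tall, starts with its origin 23 mm above the bench, about 0.09 kg. It goes 8 mm into the yellow tray, with 2 mm clearance all round, until its rear face meets the front end of the yellow sleeve: origin then 24 mm ahead (-x) of the yellow one's.
- large_grip (a point): Grip point of the blue tray: middle of its upright grip tab (10 mm thick along x, 24 mm wide along y, top at z=+78 mm in the tray frame), 16 mm ahead (-x) of the tray origin and 64 mm above it. Pinch it from above across the 24 mm width; at least 25 mm free on both sides.
- medium_grip (a point): Grip point of the yellow tray: middle of its upright grip tab (10 mm thick along x, 24 mm wide along y, top at z=+78 mm in the tray frame), 16 mm ahead (-x) of the tray origin and 64 mm above it. Pinch it from above across the 24 mm width; at least 25 mm free on both sides.
- small_grip (a point): Grip point of the green tray: middle of its upright grip tab (10 mm thick along x, 24 mm wide along y, top at z=+78 mm in the tray frame), 16 mm ahead (-x) of the tray origin and 64 mm above it. Pinch it from above across the 24 mm width; at least 25 mm free on both sides.
- reagent: Bystander: reagent bottle with a black cap, 62 mm across, 146 mm tall, upright, loose; origin at the centre of its underside. Not to be disturbed.
- bench_timer: Bystander: flat white bench timer, 58 x 72 x 18 mm, loose; origin at the centre of its underside. Not to be disturbed.
There are look-alikes about, which are no part of the job. What is shaped like the large_insert but pink is not meant.

How it is judged:
On the way, in this order (a step that is already met when the one before it is completed fails the run):
1. the blue large insert hangs on the bar against the stop collar (x of collar in the frame of large_insert between -0.0015 and 0.0016 m and y of large_insert in the frame of stand between -0.004 and 0.004 m and z of large_insert in the frame of stand between 0.108 and 0.1135 m and angle between the x axis of large_insert and the x axis of stand, either way round below 0.09 rad), for 0.2 s.
2. the yellow medium insert is home inside the blue one (all of step 1 and x of medium_insert in the frame of large_insert between -0.0256 and -0.0225 m and y of medium_insert in the frame of large_insert between -0.0045 and 0.0045 m and z of medium_insert in the frame of large_insert between -0.003 and 0.003 m and angle between the x axis of medium_insert and the x axis of large_insert, either way round below 0.09 rad), for 0.2 s.
3. the green small insert is home inside the yellow one (all of step 2 and x of small_insert in the frame of medium_insert between -0.0256 and -0.0225 m and y of small_insert in the frame of medium_insert between -0.0045 and 0.0045 m and z of small_insert in the frame of medium_insert between -0.003 and 0.003 m and angle between the x axis of small_insert and the x axis of medium_insert, either way round below 0.09 rad), for 0.2 s.
At the end, for the whole second after the job is handed in: Blue hangs level on the bar, rear face within 1.6 mm of the collar; yellow sits 24 mm (+1.6/-1.5) ahead of blue, and green as far ahead of yellow, each within 4.5 mm sideways, 3 mm in height and 5 degrees; all at rest and let go (all of step 3 and linear speed of each of large_insert, medium_insert, small_insert below 0.01 m/s); the robot touches nothing.
It fails at once if the stop collar is shoved more than 1.5 mm along the bar (distance of collar from where it was at the start of the episode above 0.0015 m).
It fails at once if a tray is forced against the stand with more than 60 N (contact force between any of large_insert, medium_insert, small_insert and stand above 60 N).
It fails at once if the reagent bottle or the timer is disturbed (more than 20 mm) (distance of any of reagent, bench_timer from where it was at the start of the episode above 0.02 m).
It also fails if it takes over 72 s, if anything falls off the work surface, if the arm or the gripper's body presses on something with over 40 N, if the wrist force passes 120 N, or if a joint passes its speed limit or range.

### The arm

A 6-joint arm with a two-finger parallel gripper is mounted at the origin on a cart in front of the work surface, level with it; the furniture and walls round the work are solid. World frame = base frame: x ahead of the robot, y to its left, z up, the work surface at z = 0. Lengths are in m, angles in rad, forces in N, time in s.
With the tool pointing down it reaches from about 0.35 to 0.775 m from the base axis. Payload 7.3 kg.
Tool frame: the origin (TCP) lies between the finger pads; the fingertips stand 8 mm ahead of it and the grasp point (between the pads) lies 11 mm behind it (robot.nose_length is the distance from the TCP to the fingertips, in m); z points along the fingers, y is the line along which they close (so a half turn about z gives the same grasp; the last joint's range is limited). The gripper opens to 92 mm and grips with 3 to 60 N. Pads are 19 mm wide; open, the fingers measure 130 mm over their backs; the gripper's body (75 mm by 190 mm) begins 47 mm behind the grasp point.
Start: joints at [-1.492, 0.342, 1.524, -0, 1.275, -0.146], TCP at [0.117, -0.512, 0.235] pointing down, gripper open.
Joint ranges: [-2.53, 2.53], [-0.77, 2.02], [0.04, 2.7], [-1, 4.14], [0.28, 2.66], [-3.11, 3.11]. Speed limits (rad/s): [2.57, 2.57, 3.14, 3.14, 3.14, 3.14].

### API

Orientations are given as [roll, pitch, yaw] about the fixed x, y, z axes, in that order (R = Rz(yaw) Ry(pitch) Rx(roll)).
In Python, from cell import robot gives the robot as it stands. The module is installed in compiled form; this text tells all that it offers.
- The arm moves only by the shell command python3 -m jog 'ROWS' [FORCE]. ROWS is JSON, a list that holds one entry, the list of rows, each a list of 5 numbers: the gripper's target within -1 to 1 (fully open at 1, half-way at 0, shut at -1), then the shift along the tool's x, y, z in m, then the turn about the tool's z in rad. A call has 1 to 5 rows; each row is the pose to reach, as a shift and turn from the pose commanded when the call began, along the tool's axes at that moment; what a row does not reach only later rows make up. A row lasts 1/12 s, in which the tool goes at most 41.7 mm and 7.16 degrees, less where a joint would pass 70% of its speed; a pose out of reach is approached as far as the arm can. A call with a gripper value outside its range is refused whole. The fingers move at their own pace and stop on an object; FORCE is the grip in N (left out, the last holds). Time passes only in rows, so rows that repeat a pose let the fingers close. It gives the time, the measured TCP pose, the force, the opening and the grip force at its end, in the units of the state.
- robot.observe(): the state, without advancing time (a new reading comes with each control period).
- robot.read_camera(name): name is "scene" or "top"; returns the picture (400x640x3 uint8, red, green, blue); there is no depth.
- robot.camera_model(name): a dict with "camera_matrix" (3x3 intrinsics, pixels), "position" and "attitude" of the camera in the world. Camera axes: x right, y down, z forward; pixel columns grow to the right and rows downward; lengths in m; the calibration is good to about 2 mm. A picture is of the moment at which its call begins. camera_model takes no time and is no camera call.
- robot.hand_in(): hands the job in; it is judged then, once.
The state is a dict: "time": time; "qpos": joint angles; "qvel": joint speeds; "joint_efforts": joint torques, N m; "tool_pos": TCP position; "tool_rot": TCP orientation; "contact_force": force on the tool from outside, world axes, zero at the start; "torque": the same for the moment, N m; "opening": finger opening in m; "grip_force": force on a finger pad.
Only numpy, scipy, OpenCV 4.12 (cv2) and the standard library are available. Lean on these libraries where they do the work, as an engineer would, in place of code of your own. Each camera call takes 0.05 s, during which the arm holds its last target. There are 200 camera calls.

## Working session

There is one attempt and no reset: what is moved stays moved. The work goes in short steps, Python scripts to look and compute and a shell command to move; the robot and the scene stay as the last step left them, time stands still between calls to the robot, and variables do not carry over. Pictures are saved under pics/ and viewed, at most 10 in all, crops included, and the job is handed in when it is done.

```bash
mkdir -p pics; python3 - <<'E'
from cell import robot
import cv2
for n in("scene","top"):
    im=robot.read_camera(n); cv2.imwrite(f"pics/{n}0.png",im[:,:,::-1])
    m=robot.camera_model(n); print(n,m)
s=robot.observe(); print(s)
E
```

```text
scene {'camera_matrix': array([[464.14202271,   0.        , 316.63141758],
       [  0.        , 464.14202271, 196.02662635],
       [  0.        ,   0.        ,   1.        ]]), 'position': array([0.04055663, 0.63970189, 1.12942983]), 'attitude': array([-2.37743734, -0.01735182, -2.6103432 ])}
top {'camera_matrix': array([[440.50399025,   0.        , 321.68286941],
       [  0.        , 440.50399025, 199.06225175],
       [  0.        ,   0.        ,   1.        ]]), 'position': array([ 0.35622226, -0.22769399,  1.64834557]), 'attitude': array([-3.04907444e+00,  2.91129166e-03, -1.56460714e+00])}
{'time': 0.1, 'qpos': array([-1.49199460e+00,  3.42662446e-01,  1.52491071e+00,  9.26865177e-07,
        1.27539377e+00, -1.46031413e-01]), 'qvel': array([ 0.00170273,  0.00010933, -0.00278405, -0.00099256,  0.00070948,
        0.00095133]), 'joint_efforts': array([ 1.50354601e-03, -4.32006204e+01, -2.44693494e+01,  7.19639333e-02,
        5.26201911e-02, -4.28457508e-05]), 'tool_pos': array([ 0.11702385, -0.51143697,  0.23411334]), 'tool_rot': array([-3.14023314e+00, -2.00850578e-04,  2.24832733e-01]), 'contact_force': array([-0.13483362, -0.05925551,  0.02410489]), 'torque': array([-0.03172507,  0.02505257, -0.01730808]), 'grip_force': 0.0, 'opening': 0.09158321214811796}
```

View pics/scene0.png

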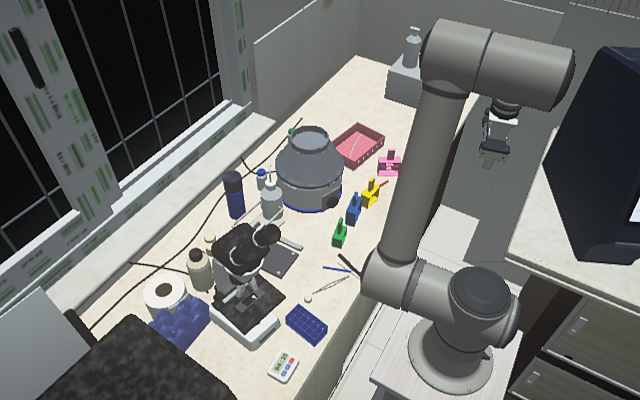

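View pics/top0.png

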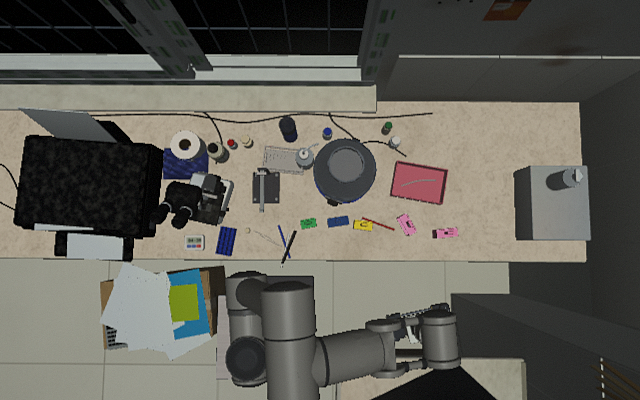

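The top view shows the stand near (266,188). In the row below it are green (308,223), blue (339,221), yellow (363,225) and pink look-alikes at (405,224) and (446,233). I'll confirm with one enlarged crop of both views.

```bash
cat > h.py <<'E'
import numpy as np, cv2
from cell import robot
from scipy.spatial.transform import Rotation as R
def cam(n):
    m=robot.camera_model(n); return m["camera_matrix"],np.array(m["position"]),R.from_euler("xyz",m["attitude"]).as_matrix()
def ray(n,uv,z):
    K,p,A=cam(n); d=A@np.linalg.solve(K,[uv[0],uv[1],1.]); return p+d*(z-p[2])/d[2]
def proj(n,X):
    K,p,A=cam(n); c=K@(A.T@(np.asarray(X)-p)); return c[:2]/c[2]
def tri(uv1,uv2):
    M=np.zeros((3,3));b=np.zeros(3)
    for n,uv in(("scene",uv1),("top",uv2)):
        K,p,A=cam(n); d=A@np.linalg.solve(K,[uv[0],uv[1],1.]); d/=np.linalg.norm(d); P=np.eye(3)-np.outer(d,d); M+=P;b+=P@p
    return np.linalg.solve(M,b)
E
python3 - <<'E'
from h import *
t=cv2.imread("pics/top0.png"); s=cv2.imread("pics/scene0.png")
a=cv2.resize(t[160:250,240:400],None,fx=5,fy=5,interpolation=cv2.INTER_CUBIC)[:, :800]
a=cv2.resize(a,(640,360)); 
b=cv2.resize(s[165:255,230:390],(390,219),interpolation=cv2.INTER_CUBIC)
c=cv2.resize(s[170:250,250:350],(400,240))
o=np.zeros((590,800,3),np.uint8); o[:360,:640]=a; o[365:584,:390]=b
cv2.imwrite("pics/crop.png",o)
print(ray("top",(308,223),0.1),ray("top",(339,221),.1),ray("top",(363,225),.1),ray("top",(262,205),.12),ray("top",(262,170),.12))
E
```

```text
[ 0.41512328 -0.17475724  0.1       ] [ 0.42280666 -0.28361778  0.1       ] [ 0.40928233 -0.36788081  0.1       ] [ 0.47600681 -0.01471345  0.12      ] [ 0.59912452 -0.01240956  0.12      ]
```

View pics/crop.png

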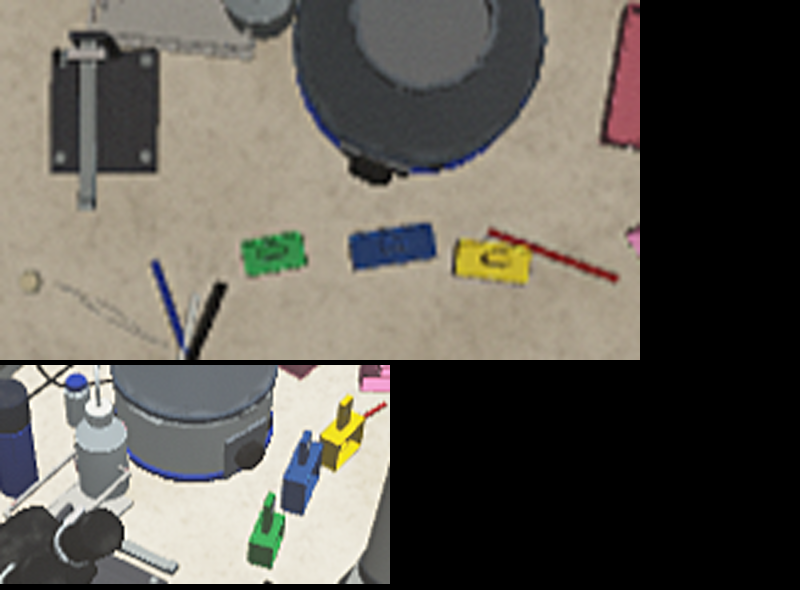

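Blue, yellow and green fit by colour, with open fronts facing the robot (-x). The larger pink ones to the right are the look-alikes. The bar runs along world +x, tip at about (262,212) px, with the collar near the post at about (262,173). Next I'll measure.

```bash
python3 - <<'E'
from h import *
t=cv2.imread("pics/top0.png"); hsv=cv2.cvtColor(t,cv2.COLOR_BGR2HSV)
s=cv2.imread("pics/scene0.png"); hs=cv2.cvtColor(s,cv2.COLOR_BGR2HSV)
rng={"green":((50,120,60),(80,255,255),.046,(295,210,325,238)),"blue":((105,110,50),(125,255,255),.066,(325,208,352,235)),"yellow":((22,130,90),(33,255,255),.056,(350,210,380,240))}
box2={"green":(325,210,352,252),"blue":(340,185,366,230),"yellow":(355,172,385,212)}
for k,(lo,hi,zt,(x0,y0,x1,y1)) in rng.items():
    m=cv2.inRange(hsv,lo,hi); q=np.zeros_like(m); q[y0:y1,x0:x1]=m[y0:y1,x0:x1]
    c=max(cv2.findContours(q,0,1)[0],key=cv2.contourArea)
    # contour -> world at tray-top height
    P=np.array([ray("top",p,zt)[:2] for p in c[:,0,:].astype(float)])
    r=cv2.minAreaRect((P*1000).astype(np.float32)); print(k,"rect mm",np.round(r[0],1),np.round(r[1],1),round(r[2],1))
    m=cv2.inRange(hs,lo,hi); x0,y0,x1,y1=box2[k]; q=np.zeros_like(m); q[y0:y1,x0:x1]=m[y0:y1,x0:x1]
    ys,xs=np.where(q); w=ys<=ys.min()+1; uv=(xs[w].mean(),ys.min()-.5+0.5)
    print("   scene tab-top",uv,np.round(ray("scene",uv,zt+.045 if k=="blue" else {"yellow":.106,"green":.101}[k]),4))
g=cv2.cvtColor(t,cv2.COLOR_BGR2GRAY)
np.set_printoptions(linewidth=200)
print(g[166:216,250:274:1])
E
```

```text
green rect mm [ 416.8 -172.6] [29.2 53.4] 11.6
   scene tab-top (np.float64(341.0), np.float64(218.0)) [ 0.4181 -0.1794  0.101 ]
blue rect mm [ 423.5 -280.5] [29.5 72.6] 9.8
   scene tab-top (np.float64(341.0), np.float64(185.0)) [ 0.4792 -0.2915  0.111 ]
yellow rect mm [ 412.7 -371.4] [65.8 34.2] 82.2
   scene tab-top (np.float64(372.4), np.float64(177.0)) [ 0.4129 -0.3802  0.106 ]
[[160 160 164 ... 140 143 144]
 [162 160 163 ... 142 146 144]
 [166 164 165 ... 118 127 124]
 ...
 [164 167 164 ... 159 159 151]
 [164 166 161 ... 160 155 152]
 [164 163 165 ... 158 157 150]]
```

```bash
python3 - <<'E'
from h import *
t=cv2.imread("pics/top0.png"); s=cv2.imread("pics/scene0.png")
o=np.zeros((590,800,3),np.uint8)
o[:590,:450]=cv2.resize(s[172:251,325:385],(450,590),interpolation=cv2.INTER_CUBIC)
o[:440,460:]=cv2.resize(t[164:219,245:287],(340,440),interpolation=cv2.INTER_NEAREST)
cv2.imwrite("pics/crop2.png",o)
g=cv2.cvtColor(t,cv2.COLOR_BGR2GRAY).astype(float)
for v in range(166,218): print(v,*g[v,250:275].astype(int))
E
```

```text
166 160 160 164 166 162 155 156 161 167 173 174 162 150 158 156 149 148 144 143 144 145 140 143 144 142
167 162 160 163 161 161 161 165 137 130 133 136 129 116 117 119 116 124 147 148 145 145 142 146 144 144
168 166 164 165 161 160 162 174 89 41 37 42 38 37 39 42 40 61 107 134 128 114 118 127 124 126
169 165 167 162 159 160 161 172 92 43 37 49 48 50 51 46 49 32 29 94 126 114 112 123 118 124
170 163 167 163 164 165 168 174 144 53 16 94 95 89 113 41 27 24 19 47 126 149 139 135 147 153
171 161 161 165 151 136 168 165 166 116 37 132 131 125 147 67 71 29 22 20 73 131 121 119 123 128
172 156 158 157 101 49 126 122 153 161 120 148 143 145 147 126 149 68 24 25 32 91 97 100 73 64
173 163 162 143 42 7 84 98 166 169 166 160 163 163 165 166 180 89 30 23 25 33 49 48 49 46
174 164 168 146 50 16 103 107 130 125 124 129 126 124 132 125 135 74 39 36 37 49 54 52 53 48
175 161 169 144 54 21 98 72 35 30 28 89 89 82 111 45 33 48 49 51 53 58 57 55 53 48
176 167 166 141 60 38 101 73 51 51 39 128 128 121 138 62 52 52 56 60 58 55 57 59 54 52
177 167 170 139 64 45 50 51 51 53 29 120 124 121 109 54 49 56 52 58
[... 3023 characters left out ...]
7 159 158 164 132 121 124 133 59 153 155 156 157 161 164 160 161 157 147 147
212 165 165 166 164 163 161 157 160 162 138 142 144 147 119 160 159 156 154 155 161 161 159 155 148 151
213 164 167 164 162 164 163 160 158 156 160 162 163 168 162 158 156 157 156 157 160 162 159 159 151 152
214 164 166 161 163 162 161 158 157 155 159 162 163 160 157 147 153 158 156 156 159 157 160 155 152 148
215 164 163 165 162 160 154 154 155 159 162 161 163 156 154 145 153 159 159 157 156 157 158 157 150 146
216 165 165 165 163 157 150 154 156 158 160 159 159 156 151 150 158 159 157 155 158 158 162 161 157 147
217 164 163 160 161 159 159 160 162 161 161 156 160 157 153 160 160 161 162 159 161 162 160 162 155 150
```

View pics/crop2.png

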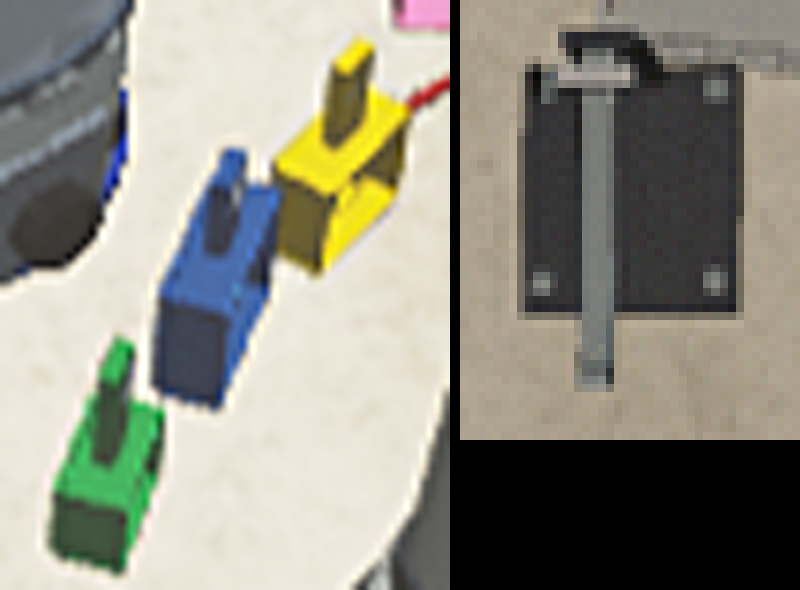

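The crop shows all three trays with their open fronts towards the robot. The stand's bar covers cols 260–263, with its tip at row ~212 and the collar's front at row ~174.4. Now I'll compute the stand pose.

```bash
python3 - <<'E'
from h import *
t=cv2.imread("pics/top0.png"); g=cv2.cvtColor(t,cv2.COLOR_BGR2GRAY).astype(float)
L=[];B=[];Rr=[]
for v in range(178,202):
    r=g[v]
    i=252; f=(r[i]-52)/(170-52); L.append(ray("top",(251.5+f,v),.0)[:2])
    w=np.clip(r[257:267]-54,0,None); B.append(ray("top",((w*np.arange(257,267)).sum()/w.sum(),v),.12)[:2])
    j=270+np.argmax(r[270:290]>110); f=(r[j]-110)/(r[j]-r[j-1]); Rr.append(ray("top",(j-f,v),.0)[:2])
for n,P in(("L",L),("bar",B),("R",Rr)):
    P=np.array(P); k=np.polyfit(P[:,0],P[:,1],1); print(n,"yaw",np.degrees(np.arctan(k[0])),"y@.45",np.polyval(k,.45),"y@.52",np.polyval(k,.52),np.std(P[:,1]-np.polyval(k,P[:,0])))
print("tip top/bottom",ray("top",(261.3,211.0),.124),ray("top",(261.3,212.6),.115),ray("top",(261.3,212.6),.11))
print("step back edge",ray("top",(261.3,208.7),.122))
print("collar front top",ray("top",(261,174.4),.13))
print("foot front/back",ray("top",(262,203),0.005),ray("top",(262,172.5),0.005))
E
```

```text
L yaw 1.0139257735465628 y@.45 0.0391817063751462 y@.52 0.04042057971828133 0.000332419298182045
bar yaw 1.4530086793432304 y@.45 -0.014001597082122582 y@.52 -0.012226031446613465 0.00016029919125653506
R yaw -4.176536023802829 y@.45 -0.05382800950596406 y@.52 -0.05893966779537815 0.0038423536284435474
tip top/bottom [ 0.45480949 -0.01323286  0.124     ] [ 0.44980249 -0.01207205  0.115     ] [ 0.45010764 -0.01136894  0.11      ]
step back edge [ 0.46294301 -0.01280052  0.122     ]
collar front top [ 0.58203912 -0.01062529  0.13      ]
foot front/back [0.49253208 0.00145279 0.005     ] [0.60788069 0.0036113  0.005     ]
```

```bash
cat > to.py <<'E'
import sys
from h import *
s=robot.observe(); p=s["tool_pos"]; y=s["tool_rot"][2]
a=[float(v) for v in sys.argv[1:]]
d=np.array(a[:3])-p
c,sn=np.cos(y),np.sin(y)
print("t %.2f pos"%s["time"],np.round(p,4),"yaw %.4f"%y,"rp",np.round(s["tool_rot"][:2],4),"F",np.round(s["contact_force"],2),"open %.4f"%s["opening"],"grip %.1f"%s["grip_force"])
print("tool dx %.4f dy %.4f dz %.4f turn %.4f"%(d[0]*c+d[1]*sn,d[0]*sn-d[1]*c,-d[2],y-a[3]))
E
python3 -m jog '[[[0.5,0.04,-0.018,0,0.054],[0.5,0.08,-0.036,0,0.054],[0.5,0.12,-0.054,0,0.054],[0.5,0.16,-0.072,0,0.054],[0.5,0.19,-0.085,0,0.054]]]' 20
python3 to.py .4235 -.2805 .15 .171
```

```text
time: 0.52
tool_pos: [0.2843, -0.385, 0.2345]
tool_rot: [-3.141, 0.0, 0.17]
contact_force: [-0.0, -0.7, -0.7]
opening: 0.0695
grip_force: 0.0
t 0.52 pos [ 0.2843 -0.385   0.2345] yaw 0.1701 rp [-3.1411e+00  1.0000e-04] F [-0.02 -0.65 -0.74] open 0.0695 grip 0.0
tool dx 0.1548 dy -0.0794 dz 0.0845 turn -0.0009
```

```bash

python3 -m jog '[[[0.5,0.04,-0.02,0.01,0],[0.5,0.08,-0.04,0.03,0],[0.5,0.115,-0.06,0.05,0],[0.5,0.14,-0.072,0.07,0],[0.5,0.155,-0.079,0.085,0]]]' >/dev/null
python3 to.py .4235 -.2805 .086 .171
python3 - <<'E'
from h import *
t=robot.read_camera("scene")[:,:,::-1]
cv2.imwrite("pics/s1.png",cv2.resize(t[150:260,290:450],(800,550),interpolation=cv2.INTER_CUBIC))
E
```

```text
t 0.93 pos [ 0.4244 -0.2798  0.1483] yaw 0.1726 rp [-3.1407e+00 -1.0000e-04] F [ 0.65 -0.86  0.82] open 0.0687 grip 0.0
tool dx -0.0010 dy 0.0006 dz 0.0623 turn 0.0016
```

View pics/s1.png

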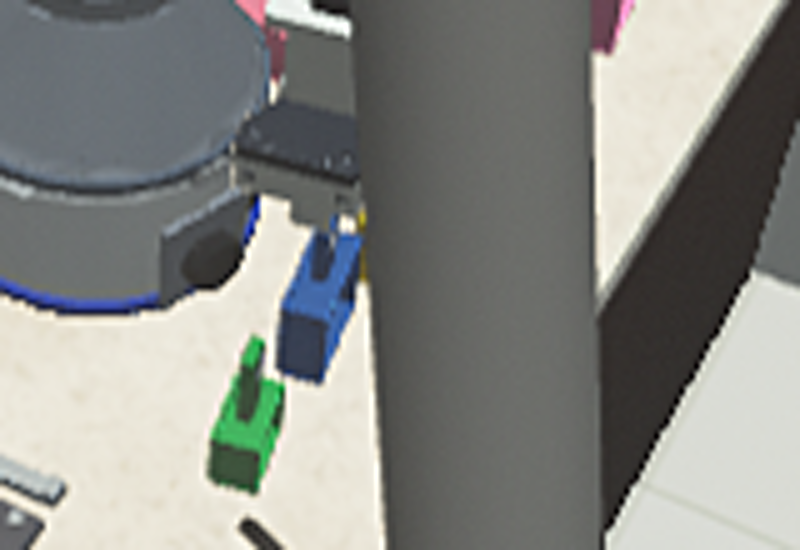

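```bash
python3 - <<'E'
from h import *
for uv in((345,203),(332,206),(365,200),(320,198)):
    print(uv,[np.round(ray("top",uv,z)[:2],3) for z in(.05,.12,.2)])
# heights: scene view of rim: knob bottom & blue base rim, original scene px
for uv in((332,205),(310,212)): print(np.round(ray("scene",uv,0),3),np.round(ray("scene",uv,.1),3))
y=.171
for z in(.144,):
  for a in(-.095,-.05,0,.05,.095): print(np.round(np.array([.4235,-.2805])+.0375*np.array([np.cos(y),np.sin(y)])+a*np.array([np.sin(y),-np.cos(y)]),3))
E
```

```text
(345, 203) [array([ 0.491, -0.307]), array([ 0.485, -0.304]), array([ 0.478, -0.3  ])]
(332, 206) [array([ 0.479, -0.26 ]), array([ 0.474, -0.258]), array([ 0.468, -0.257])]
(365, 200) [array([ 0.502, -0.38 ]), array([ 0.496, -0.373]), array([ 0.488, -0.366])]
(320, 198) [array([ 0.508, -0.216]), array([ 0.502, -0.216]), array([ 0.494, -0.217])]
[ 0.508 -0.295  0.   ] [ 0.466 -0.212  0.1  ]
[ 0.554 -0.23   0.   ] [ 0.509 -0.153  0.1  ]
[ 0.444 -0.181]
[ 0.452 -0.225]
[ 0.46  -0.274]
[ 0.469 -0.323]
[ 0.477 -0.368]
```

Each finger sits just either side of the blue tab at about (327,240) in the crop, and the body clears the centrifuge by about 1 cm. I'll descend and grip.

```bash

python3 -m jog '[[[0.5,0,0,0.03,0],[0.5,0,0,0.05,0],[0.5,0,0,0.061,0],[0.5,0,0,0.061,0],[0.5,0,0,0.061,0]]]' 25 >/dev/null
python3 -m jog '[[[-1,0,0,0,0],[-1,0,0,0,0],[-1,0,0,0,0],[-1,0,0,0,0],[-1,0,0,0,0]]]' 25
python3 to.py .4235 -.2805 .21 .171
```

```text
time: 1.82
tool_pos: [0.4228, -0.2826, 0.0892]
tool_rot: [3.141, -0.001, 0.171]
contact_force: [-1.3, 0.7, -0.6]
opening: 0.04
grip_force: 0.0
t 1.82 pos [ 0.4228 -0.2826  0.0892] yaw 0.1707 rp [ 3.1407e+00 -6.0000e-04] F [-1.29  0.7  -0.63] open 0.0400 grip 0.0
tool dx 0.0011 dy -0.0020 dz -0.1208 turn -0.0003
```

```bash

python3 -m jog '[[[-1,0,0,0,0],[-1,0,0,0,0],[-1,0,0,0,0],[-1,0,0,0,0],[-1,0,0,0,0]]]' 25 >/dev/null
for i in 1 2; do python3 -m jog '[[[-1,0,0,0,0],[-1,0,0,0,0]]]' 25 >/dev/null
python3 to.py .4235 -.2805 .21 .171;done
```

```text
t 2.40 pos [ 0.4226 -0.2824  0.0886] yaw 0.1708 rp [-3.1415e+00  2.0000e-04] F [ 0.33 -0.   -1.98] open 0.0240 grip 25.0
tool dx 0.0012 dy -0.0017 dz -0.1214 turn -0.0002
t 2.57 pos [ 0.4226 -0.2824  0.0887] yaw 0.1708 rp [3.1416e+00 1.0000e-04] F [-0.75 -0.22 -1.9 ] open 0.0238 grip 25.0
tool dx 0.0012 dy -0.0017 dz -0.1213 turn -0.0002
```

```bash

python3 -m jog '[[[-1,0,0,-0.02,0],[-1,0,0,-0.05,0],[-1,0,0,-0.085,0],[-1,0,0,-0.12,0],[-1,0,0,-0.15,0]]]' 40 >/dev/null
python3 -m jog '[[[-1,0.003,-0.03,0,0.03],[-1,0.007,-0.065,0,0.06],[-1,0.011,-0.1,0,0.09],[-1,0.015,-0.135,0,0.12],[-1,0.019,-0.17,0,0.15]]]' >/dev/null
python3 to.py .406 -.0145 .1727 .021
```

```text
t 3.40 pos [ 0.4119 -0.1102  0.2388] yaw 0.0186 rp [ 3.1415e+00 -3.0000e-04] F [ 0.82  0.09 -1.87] open 0.0239 grip 40.0
tool dx -0.0041 dy -0.0957 dz 0.0661 turn -0.0024
```

```bash
python3 - <<'E'
from h import *
for a,b in(((268,233),(185,217)),((268,233),(165,213)),((232,238),(165,213)),((268,233),(205,190)),((302,247),(261.5,211.5))): 
    X=tri(a,b); print(np.round(X,3),np.round(proj("scene",X)-a,1),np.round(proj("top",X)-b,1))
t=cv2.imread("pics/top0.png"); s=cv2.imread("pics/scene0.png")
o=np.zeros((600,800,3),np.uint8); o[:300,:800]=cv2.resize(t[160:235,140:340],(800,300)); o[300:,:500]=cv2.resize(s[215:335,180:380],(500,300))
cv2.imwrite("pics/mic.png",o)
E
```

```text
[0.419 0.166 0.393] [-0. -0.] [0. 0.]
[0.412 0.2   0.438] [-8.5 -1.9] [2.7 5.5]
[0.442 0.224 0.419] [8.3 1.4] [-3. -5.]
[0.483 0.122 0.315] [-10.4  -2.5] [3.3 7.3]
[ 0.452 -0.014  0.123] [-0.4 -0.1] [0.1 0.3]
```

View pics/mic.png

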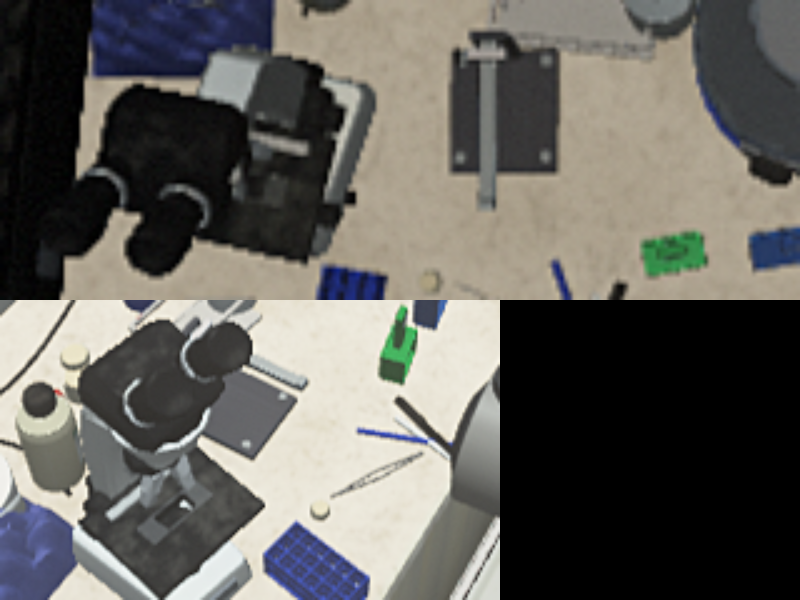

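The view shows the microscope's eyepiece at about (0.42, 0.17, 0.39), which clears the gripper. The bar tip triangulates to (0.452, -0.014, 0.123), matching its known height. Next I move the tray in front of the tip.

```bash

python3 -m jog '[[[-1,-0.001,-0.03,0,0],[-1,-0.002,-0.06,0.005,0],[-1,-0.004,-0.085,0.025,0],[-1,-0.004,-0.096,0.05,0],[-1,-0.004,-0.096,0.066,0]]]' >/dev/null
python3 -m jog '[[[-1,0,0,0,-0.002],[-1,0,0,0,-0.002],[-1,0,0,0,-0.002]]]' >/dev/null
python3 to.py .406 -.0145 .1727 .021
```

```text
t 4.07 pos [ 0.4072 -0.0162  0.1736] yaw 0.0223 rp [ 3.141e+00 -1.500e-03] F [ 0.12  0.07 -1.61] open 0.0236 grip 40.0
tool dx -0.0012 dy -0.0017 dz 0.0009 turn 0.0013
```

```bash

python3 -m jog '[[[-1,0.003,-0.0016,0.001,0],[-1,0.01,-0.0016,0.001,0],[-1,0.017,-0.0016,0.001,0],[-1,0.02,-0.0016,0.001,0],[-1,0.02,-0.0016,0.001,0]]]' >/dev/null
python3 to.py .43 -.0145 .1727 .021
python3 -m jog '[[[-1,0.002,0,0,0],[-1,0.004,0,0,0],[-1,0.006,0,0,0],[-1,0.006,0,0,0]]]' >/dev/null
python3 to.py .43 -.0145 .1727 .021
python3 -m jog '[[[-1,0.002,0,0,0],[-1,0.004,0,0,0],[-1,0.005,0,0,0],[-1,0.005,0,0,0]]]' >/dev/null
python3 to.py .45 -.0145 .1727 .021
```

```text
t 4.48 pos [ 0.4276 -0.0139  0.1719] yaw 0.0226 rp [ 3.1413e+00 -1.0000e-03] F [ 0.02  0.24 -0.52] open 0.0239 grip 40.0
tool dx 0.0024 dy 0.0006 dz -0.0008 turn 0.0016
t 4.82 pos [ 0.4328 -0.0136  0.1717] yaw 0.0228 rp [ 3.1414e+00 -3.0000e-04] F [-0.23  0.13 -0.76] open 0.0239 grip 40.0
tool dx -0.0028 dy 0.0008 dz -0.0010 turn 0.0018
t 5.15 pos [ 0.4377 -0.0135  0.1717] yaw 0.0228 rp [ 3.1415e+00 -2.0000e-04] F [-0.73 -0.78 -1.01] open 0.0235 grip 40.0
tool dx 0.0123 dy 0.0013 dz -0.0010 turn 0.0018
```

```bash

python3 -m jog '[[[-1,0.001,0.0005,-0.001,0],[-1,0.002,0.0005,-0.001,0],[-1,0.003,0.0005,-0.001,0],[-1,0.004,0.0005,-0.001,0],[-1,0.004,0.0005,-0.001,0]]]' >/dev/null
python3 to.py .43 -.0145 .1727 .021
python3 -m jog '[[[-1,0.001,0,0,0],[-1,0.002,0,0,0],[-1,0.003,0,0,0],[-1,0.004,0,0,0],[-1,0.004,0,0,0]]]' >/dev/null
python3 to.py .43 -.0145 .1727 .021
python3 -m jog '[[[-1,0.001,0,0,0],[-1,0.002,0,0,0],[-1,0.003,0,0,0],[-1,0.004,0,0,0],[-1,0.004,0,0,0]]]' >/dev/null
python3 to.py .45 -.0145 .1727 .021
```

```text
t 5.57 pos [ 0.4416 -0.0139  0.1727] yaw 0.0228 rp [ 3.1415e+00 -2.0000e-04] F [ 0.29 -0.32 -2.34] open 0.0239 grip 40.0
tool dx -0.0117 dy 0.0004 dz 0.0000 turn 0.0018
t 5.98 pos [ 0.4457 -0.0138  0.1727] yaw 0.0228 rp [ 3.1415e+00 -1.0000e-04] F [ 0.   -0.59 -1.11] open 0.0234 grip 40.0
tool dx -0.0157 dy 0.0004 dz -0.0000 turn 0.0018
t 6.40 pos [ 0.4497 -0.0137  0.1727] yaw 0.0228 rp [ 3.1415e+00 -2.0000e-04] F [ 0.2   0.18 -1.44] open 0.0237 grip 40.0
tool dx 0.0003 dy 0.0008 dz 0.0000 turn 0.0018
```

```bash

python3 -m jog '[[[-1,0.003,0,0,0],[-1,0.007,0,0,0],[-1,0.011,0,0,0],[-1,0.015,0,0,0],[-1,0.018,0,0,0]]]' >/dev/null
python3 to.py .43 -.0145 .1727 .021
python3 -m jog '[[[-1,0.003,0,0,0],[-1,0.007,0,0,0],[-1,0.011,0,0,0],[-1,0.015,0,0,0],[-1,0.018,0,0,0]]]' >/dev/null
python3 to.py .43 -.0145 .1727 .021
python3 -m jog '[[[-1,0,0,0.002,0],[-1,0,0,0.004,0],[-1,0,0,0.0055,0],[-1,0,0,0.0055,0],[-1,0,0,0.0055,0]]]' >/dev/null
python3 to.py .485 -.0125 .1667 .021
```

```text
t 6.82 pos [ 0.4681 -0.0133  0.1727] yaw 0.0228 rp [ 3.1414e+00 -3.0000e-04] F [ 0.13 -0.   -1.75] open 0.0237 grip 40.0
tool dx -0.0381 dy 0.0003 dz -0.0000 turn 0.0018
t 7.23 pos [ 0.486  -0.0128  0.1727] yaw 0.0228 rp [ 3.1415e+00 -2.0000e-04] F [ 0.18  0.29 -2.14] open 0.0238 grip 40.0
tool dx -0.0560 dy 0.0004 dz -0.0000 turn 0.0018
t 7.65 pos [ 0.4852 -0.0128  0.167 ] yaw 0.0228 rp [3.1416e+00 5.0000e-04] F [-0.08 -0.04 -2.5 ] open 0.0237 grip 40.0
tool dx -0.0002 dy -0.0003 dz 0.0003 turn 0.0018
```

```bash

python3 -m jog '[[[-1,0.005,0,0,0],[-1,0.013,0,0,0],[-1,0.021,0,0,0],[-1,0.028,0,0,0],[-1,0.034,0,0,0]]]' >/dev/null
python3 to.py .43 -.0145 .1727 .021
python3 -m jog '[[[-1,0.006,0,0,0],[-1,0.013,0,0,0],[-1,0.02,0,0,0],[-1,0.026,0,0,0],[-1,0.03,0,0,0]]]' >/dev/null
python3 to.py .565 -.011 .1667 .021
```

```text
t 8.07 pos [ 0.5206 -0.0121  0.1672] yaw 0.0228 rp [ 3.1414e+00 -5.0000e-04] F [ 0.54 -0.52 -1.49] open 0.0235 grip 40.0
tool dx -0.0907 dy 0.0003 dz -0.0055 turn 0.0018
t 8.48 pos [ 0.5502 -0.0114  0.1671] yaw 0.0228 rp [ 3.1415e+00 -2.0000e-04] F [-0.66 -0.06 -1.92] open 0.0236 grip 40.0
tool dx 0.0148 dy -0.0001 dz 0.0004 turn 0.0018
```

```bash
cat > chk.py <<'E'
import sys
from cell import robot
s=robot.observe(); f=s["contact_force"]; print("x %.4f z %.4f F"%(s["tool_pos"][0],s["tool_pos"][2]),f.round(1),"t %.2f"%s["time"])
sys.exit(1 if f[0]<-float(sys.argv[1]) else 0)
E
J="python3 -m jog"
$J '[[[-1,0.001,0,0,0],[-1,0.002,0,0,0],[-1,0.003,0,0,0]]]' 12 >/dev/null; python3 chk.py 2.5 &&
$J '[[[-1,0.001,0,0,0],[-1,0.002,0,0,0],[-1,0.003,0,0,0]]]' >/dev/null && python3 chk.py 2.5 &&
$J '[[[-1,0.001,0,0,0],[-1,0.0015,0,0,0]]]' >/dev/null && python3 chk.py 2.5 &&
$J '[[[-1,0.0005,0,0,0],[-1,0.001,0,0,0]]]' >/dev/null && python3 chk.py 2.5 &&
$J '[[[-1,0.0005,0,0,0],[-1,0.001,0,0,0]]]' >/dev/null && python3 chk.py 2.5 &&
$J '[[[-1,0.0005,0,0,0],[-1,0.001,0,0,0]]]' >/dev/null && python3 chk.py 2.5 &&
$J '[[[-1,0.0005,0,0,0],[-1,0.001,0,0,0]]]' >/dev/null && python3 chk.py 2.5 &&
$J '[[[-1,0.0005,0,0,0],[-1,0.001,0,0,0]]]' >/dev/null && python3 chk.py 2.5 &&
$J '[[[-1,0.0005,0,0,0],[-1,0.001,0,0,0]]]' >/dev/null && python3 chk.py 2.5 &&
$J '[[[-1,0.0005,0,0,0],[-1,0.001,0,0,0]]]' >/dev/null && python3 chk.py 2.5
```

```text
x 0.5522 z 0.1671 F [-0.3  0.5 -2. ] t 8.73
x 0.5554 z 0.1673 F [ 0.4  0.7 -1.4] t 8.98
x 0.5570 z 0.1673 F [ 0.4 -0.3 -1.6] t 9.15
x 0.5579 z 0.1672 F [-0.6 -0.1 -0.7] t 9.32
x 0.5589 z 0.1672 F [ 0.6 -0.5 -1.8] t 9.48
x 0.5599 z 0.1672 F [-0.2  0.1 -1.6] t 9.65
x 0.5610 z 0.1672 F [ 0.9  0.2 -1.9] t 9.82
x 0.5620 z 0.1672 F [ 0.7  0.5 -1.3] t 9.98
x 0.5629 z 0.1672 F [ 0.3  0.  -1.6] t 10.15
x 0.5638 z 0.1672 F [-1.7 -0.6  0.4] t 10.32
```

```bash
J="python3 -m jog"
$J '[[[-1,0,0,0,0]]]' >/dev/null; python3 chk.py 2.5 &&
$J '[[[-1,0.0005,0,0,0],[-1,0.0005,0,0,0]]]' >/dev/null && python3 chk.py 3 &&
$J '[[[-1,0.0005,0,0,0],[-1,0.0005,0,0,0]]]' >/dev/null && python3 chk.py 3 &&
$J '[[[-1,0.0005,0,0,0],[-1,0.0005,0,0,0]]]' >/dev/null && python3 chk.py 3
```

```text
x 0.5637 z 0.1672 F [-0.7  0.4 -1. ] t 10.40
x 0.5640 z 0.1671 F [-2.3 -0.   0.2] t 10.57
x 0.5644 z 0.1671 F [-4.5  0.3  0.5] t 10.73
```

```bash
J="python3 -m jog"
$J '[[[-1,0,0,0.0003,0],[-1,0,0,0.0005,0],[-1,0,0,0.0005,0]]]' >/dev/null; python3 chk.py 3
$J '[[[-0.2,0,0,0.0005,0],[-0.2,0,0,0,0],[0.1,0,0,0,0],[0.1,0,0,0,0],[0.1,0,0,0,0]]]' >/dev/null
$J '[[[0.3,0,0,0,0],[0.3,0,0,0,0],[0.3,0,0,-0.02,0],[0.3,0,0,-0.05,0],[0.3,0,0,-0.09,0]]]' >/dev/null
python3 to.py .4127 -.3714 .25 -.136
```

```text
x 0.5647 z 0.1666 F [-3.8  1.3  0.9] t 10.98
t 11.82 pos [ 0.5635 -0.0108  0.2552] yaw 0.0228 rp [-3.1406  0.0059] F [ 1.91 -0.36 -0.31] open 0.0596 grip 0.0
tool dx -0.1590 dy 0.3570 dz 0.0052 turn 0.1588
```

```bash
J="python3 -m jog"
$J '[[[0.3,-0.035,0,0,0.02],[0.3,-0.075,0,0,0.05],[0.3,-0.11,0.01,0,0.08],[0.3,-0.14,0.03,0,0.11],[0.3,-0.155,0.06,0,0.158]]]' >/dev/null
python3 to.py .4127 -.3714 .25 -.136
python3 - <<'E'
from h import *
t=robot.read_camera("top")[:,:,::-1]; cv2.imwrite("pics/top1.png",t)
cv2.imwrite("pics/c1.png",cv2.resize(t[160:250,230:390],(800,450),interpolation=cv2.INTER_CUBIC))
E
```

```text
t 12.23 pos [ 0.4081 -0.0731  0.2569] yaw -0.1337 rp [-3.1411e+00  7.0000e-04] F [ 0.71 -0.44 -0.29] open 0.0598 grip 0.0
tool dx 0.0443 dy 0.2950 dz 0.0069 turn 0.0023
```

View pics/c1.png

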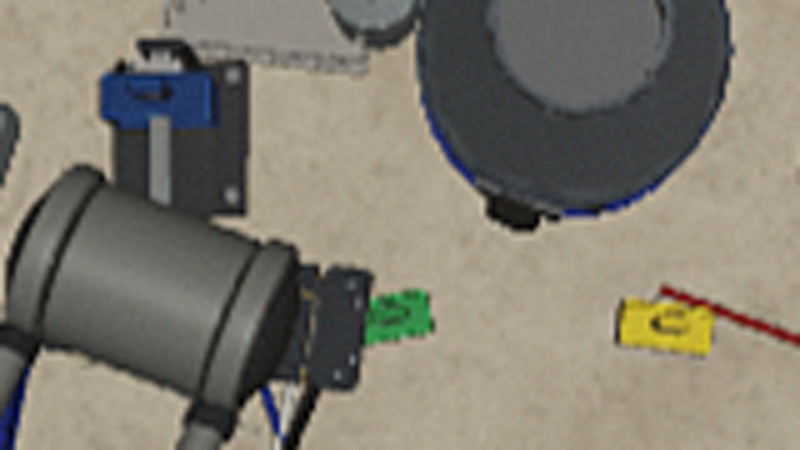

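Blue hangs level at the collar at about (160,95) in the crop. Next is yellow.

```bash
J="python3 -m jog"
$J '[[[0.3,0.005,0.035,0,0],[0.3,0.011,0.075,0,0],[0.3,0.017,0.115,0,0],[0.3,0.023,0.155,0,0],[0.3,0.029,0.195,0,0]]]' >/dev/null
$J '[[[0.3,0.006,0.04,0,0],[0.3,0.011,0.075,0,0],[0.3,0.015,0.1,0.02,0],[0.3,0.015,0.1,0.06,0],[0.3,0.015,0.1,0.09,0]]]' >/dev/null
python3 to.py .4127 -.3725 .0837 -.136
```

```text
t 13.12 pos [ 0.4146 -0.3744  0.1646] yaw -0.1378 rp [ 3.1412e+00 -2.0000e-04] F [-0.49  0.07 -0.55] open 0.0597 grip 0.0
tool dx -0.0021 dy -0.0016 dz 0.0809 turn -0.0018
```

```bash
J="python3 -m jog"
$J '[[[0.3,-0.002,-0.0015,0.02,0],[0.3,-0.002,-0.0015,0.05,0],[0.3,-0.002,-0.0015,0.07,0],[0.3,-0.002,-0.0015,0.081,0],[0.3,-0.002,-0.0015,0.081,0]]]' 25 >/dev/null
$J '[[[-1,0,0,0,0],[-1,0,0,0,0],[-1,0,0,0,0],[-1,0,0,0,0],[-1,0,0,0,0]]]' >/dev/null
$J '[[[-1,0,0,0,0],[-1,0,0,0,0],[-1,0,0,0,0],[-1,0,0,0,0],[-1,0,0,0,0]]]' 40 >/dev/null
python3 to.py .4127 -.3725 .24 -.136
```

```text
t 14.37 pos [ 0.4136 -0.3714  0.0862] yaw -0.1352 rp [ 3.1407e+00 -8.0000e-04] F [-0.32 -0.79  4.85] open 0.0236 grip 40.0
tool dx -0.0007 dy 0.0012 dz -0.1538 turn 0.0008
```

```bash
J="python3 -m jog"
$J '[[[-1,0,0,-0.02,0],[-1,0,0,-0.05,0],[-1,0,0,-0.085,0],[-1,0,0,-0.12,0],[-1,0,0,-0.154,0]]]' 40 >/dev/null
$J '[[[-1,-0.005,-0.03,0,-0.03],[-1,-0.011,-0.07,0,-0.06],[-1,-0.017,-0.11,0,-0.09],[-1,-0.024,-0.15,0,-0.12],[-1,-0.03,-0.19,0,-0.158]]]' >/dev/null
python3 to.py .406 -.0145 .1752 .0228
```

```text
t 15.20 pos [ 0.4083 -0.1767  0.2391] yaw 0.0234 rp [-3.1406e+00  1.1000e-03] F [ 0.82 -0.04 -0.56] open 0.0236 grip 40.0
tool dx 0.0015 dy -0.1622 dz 0.0639 turn 0.0006
```

```bash
J="python3 -m jog"
$J '[[[-1,0,-0.035,0,0],[-1,0.001,-0.075,0,0],[-1,0.001,-0.11,0,0],[-1,0.001,-0.14,0.005,0],[-1,0.001,-0.16,0.025,0]]]' >/dev/null
$J '[[[-1,0,-0.002,0.015,0],[-1,0,-0.002,0.03,0],[-1,0,-0.002,0.038,0],[-1,0,-0.002,0.038,0],[-1,0,-0.002,0.038,0]]]' >/dev/null
python3 to.py .428 -.0141 .1752 .0228
```

```text
t 16.03 pos [ 0.4065 -0.0169  0.1766] yaw 0.0224 rp [-3.1414e+00  1.0000e-03] F [ 1.08  0.41 -0.73] open 0.0234 grip 40.0
tool dx 0.0216 dy -0.0023 dz 0.0014 turn -0.0004
```

```bash
J="python3 -m jog"
$J '[[[-1,0.004,-0.0022,0.001,0],[-1,0.01,-0.0022,0.001,0],[-1,0.017,-0.0022,0.001,0],[-1,0.021,-0.0022,0.001,0],[-1,0.021,-0.0022,0.001,0]]]' >/dev/null
$J '[[[-1,0,0,0,0],[-1,0,0,0,0]]]' >/dev/null
python3 to.py .43 -.0141 .1752 .0228
```

```text
t 16.62 pos [ 0.4274 -0.014   0.1756] yaw 0.0229 rp [-3.1416e+00  4.0000e-04] F [ 0.27  0.   -1.  ] open 0.0236 grip 40.0
tool dx 0.0026 dy 0.0001 dz 0.0004 turn 0.0001
```

```bash
J="python3 -m jog"
$J '[[[-1,0.002,0,0,0],[-1,0.004,0,0,0],[-1,0.006,0,0,0],[-1,0.008,0,0,0],[-1,0.009,0,0,0]]]' >/dev/null; python3 chk.py 3 &&
$J '[[[-1,0.001,0,0,0],[-1,0.002,0,0,0],[-1,0.003,0,0,0],[-1,0.004,0,0,0],[-1,0.005,0,0,0]]]' >/dev/null && python3 chk.py 3 &&
$J '[[[-1,0.001,0,0,0],[-1,0.002,0,0,0],[-1,0.003,0,0,0],[-1,0.004,0,0,0],[-1,0.005,0,0,0]]]' >/dev/null && python3 chk.py 3 &&
$J '[[[-1,0.002,0,0,0],[-1,0.004,0,0,0],[-1,0.006,0,0,0],[-1,0.008,0,0,0],[-1,0.01,0,0,0]]]' >/dev/null && python3 chk.py 3 &&
$J '[[[-1,0.003,0,0,0],[-1,0.007,0,0,0],[-1,0.011,0,0,0],[-1,0.015,0,0,0],[-1,0.019,0,0,0]]]' >/dev/null && python3 chk.py 3 &&
$J '[[[-1,0.003,0,0,0],[-1,0.006,0,0,0],[-1,0.008,0,0,0],[-1,0.01,0,0,0],[-1,0.01,0,0,0]]]' >/dev/null && python3 chk.py 3
python3 to.py .49 -.0127 .1692 .0228
```

```text
x 0.4369 z 0.1757 F [-0.2  0.4 -0.5] t 17.03
x 0.4416 z 0.1757 F [-0.7  0.7 -1.5] t 17.45
x 0.4466 z 0.1757 F [ 0.  -0.2 -1.2] t 17.87
x 0.4567 z 0.1757 F [-0.2  1.  -0.9] t 18.28
x 0.4760 z 0.1757 F [ 0.3 -0.5 -1.6] t 18.70
x 0.4858 z 0.1757 F [ 0.4  0.5 -1. ] t 19.12
t 19.12 pos [ 0.4858 -0.0128  0.1757] yaw 0.0228 rp [ 3.1415e+00 -2.0000e-04] F [ 0.37  0.49 -0.95] open 0.0235 grip 40.0
tool dx 0.0042 dy 0.0000 dz 0.0065 turn -0.0000
```

```bash
J="python3 -m jog"
$J '[[[-1,0,0,0.002,0],[-1,0,0,0.004,0],[-1,0,0,0.0055,0],[-1,0,0,0.006,0],[-1,0,0,0.006,0]]]' >/dev/null; python3 chk.py 3
$J '[[[-1,0,0,0.0005,0],[-1,0,0,0.0005,0],[-1,0,0,0.0005,0]]]' >/dev/null; python3 chk.py 3
$J '[[[-1,0,0,0.0005,0],[-1,0,0,0.0005,0],[-1,0,0,0.0005,0]]]' >/dev/null; python3 chk.py 3
```

```text
x 0.4853 z 0.1695 F [ 0.9 -0.3 -1.2] t 19.53
x 0.4855 z 0.1693 F [-0.4  0.6 -0.8] t 19.78
x 0.4856 z 0.1691 F [-0.2 -0.   4.4] t 20.03
```

```bash
J="python3 -m jog"
$J '[[[-1,0,0,-0.0006,0],[-1,0.004,0,-0.0006,0],[-1,0.011,0,-0.0006,0],[-1,0.018,0,-0.0006,0],[-1,0.024,0,-0.0006,0]]]' >/dev/null; python3 chk.py 3 &&
$J '[[[-1,0.005,0,0,0],[-1,0.01,0,0,0],[-1,0.014,0,0,0],[-1,0.016,0,0,0],[-1,0.016,0,0,0]]]' 15 >/dev/null && python3 chk.py 2.5 &&
$J '[[[-1,0.001,0,0,0],[-1,0.002,0,0,0],[-1,0.003,0,0,0]]]' >/dev/null && python3 chk.py 2.5 &&
$J '[[[-1,0.001,0,0,0],[-1,0.002,0,0,0],[-1,0.003,0,0,0]]]' >/dev/null && python3 chk.py 2.5 &&
$J '[[[-1,0.001,0,0,0],[-1,0.002,0,0,0],[-1,0.003,0,0,0]]]' >/dev/null && python3 chk.py 2.5
python3 to.py .49 -.0117 .1695 .0228
```

```text
x 0.5106 z 0.1691 F [-0.1  0.8 -1.6] t 20.45
x 0.5259 z 0.1691 F [-0.1 -1.1 -0.8] t 20.87
x 0.5284 z 0.1693 F [ 0.1 -0.6 -0.6] t 21.12
x 0.5316 z 0.1693 F [-0.1 -0.4 -0.1] t 21.37
x 0.5346 z 0.1693 F [-0.3  0.  -1.6] t 21.62
t 21.62 pos [ 0.5346 -0.0116  0.1693] yaw 0.0228 rp [3.1415 0.    ] F [-0.33  0.03 -1.61] open 0.0241 grip 15.0
tool dx -0.0445 dy -0.0009 dz -0.0002 turn -0.0000
```

```bash
J="python3 -m jog"
$J '[[[-1,0.0005,0,0,0],[-1,0.001,0,0,0]]]' >/dev/null && python3 chk.py 2 &&
$J '[[[-1,0.0005,0,0,0],[-1,0.001,0,0,0]]]' >/dev/null && python3 chk.py 2 &&
$J '[[[-1,0.0005,0,0,0],[-1,0.001,0,0,0]]]' >/dev/null && python3 chk.py 2 &&
$J '[[[-1,0.0005,0,0,0],[-1,0.001,0,0,0]]]' >/dev/null && python3 chk.py 2 &&
$J '[[[-1,0.0005,0,0,0],[-1,0.0005,0,0,0]]]' >/dev/null && python3 chk.py 2 &&
$J '[[[-1,0.0005,0,0,0],[-1,0.0005,0,0,0]]]' >/dev/null && python3 chk.py 2 &&
$J '[[[-1,0.0005,0,0,0],[-1,0.0005,0,0,0]]]' >/dev/null && python3 chk.py 2 &&
$J '[[[-1,0.0005,0,0,0],[-1,0.0005,0,0,0]]]' >/dev/null && python3 chk.py 2.5 &&
$J '[[[-1,0.0005,0,0,0],[-1,0.0005,0,0,0]]]' >/dev/null && python3 chk.py 2.5 &&
$J '[[[-1,0.0005,0,0,0],[-1,0.0005,0,0,0]]]' >/dev/null && python3 chk.py 2.5
```

```text
x 0.5355 z 0.1693 F [-0.4 -0.5 -0.9] t 21.78
x 0.5365 z 0.1693 F [-0.8  0.2 -0.6] t 21.95
x 0.5375 z 0.1693 F [ 0.2  0.8 -0.9] t 22.12
x 0.5385 z 0.1693 F [-0.5 -0.3 -1.5] t 22.28
x 0.5391 z 0.1693 F [-0.1  1.4 -2.1] t 22.45
x 0.5395 z 0.1693 F [-0.2  0.4 -1.4] t 22.62
x 0.5401 z 0.1693 F [-0.5 -0.5 -0.2] t 22.78
x 0.5406 z 0.1693 F [ 0.1 -0.6 -0.5] t 22.95
x 0.5410 z 0.1693 F [-0.5 -0.4 -1.1] t 23.12
x 0.5416 z 0.1693 F [-0.1  0.7 -0.7] t 23.28
```

```bash
J="python3 -m jog"
$J '[[[-1,0.0005,0,0,0],[-1,0.0005,0,0,0]]]' >/dev/null && python3 chk.py 2 &&
$J '[[[-1,0.0005,0,0,0],[-1,0.0005,0,0,0]]]' >/dev/null && python3 chk.py 2 &&
$J '[[[-1,0.0005,0,0,0],[-1,0.0005,0,0,0]]]' >/dev/null && python3 chk.py 2 &&
$J '[[[-1,0.0005,0,0,0],[-1,0.0005,0,0,0]]]' >/dev/null && python3 chk.py 2 &&
$J '[[[-1,0.0005,0,0,0],[-1,0.0005,0,0,0]]]' >/dev/null && python3 chk.py 2 &&
$J '[[[-1,0.0005,0,0,0],[-1,0.0005,0,0,0]]]' >/dev/null && python3 chk.py 2
```

```text
x 0.5421 z 0.1693 F [ 0.2  0.9 -0.5] t 23.45
x 0.5425 z 0.1693 F [-0.3 -0.3 -0.4] t 23.62
x 0.5431 z 0.1693 F [-0.4  0.1 -1.6] t 23.78
x 0.5434 z 0.1693 F [ 0.2  0.1 -0.3] t 23.95
x 0.5437 z 0.1692 F [-1.7  0.2 -1.1] t 24.12
x 0.5439 z 0.1692 F [-2.9 -0.2  2.1] t 24.28
```

```bash
J="python3 -m jog"
$J '[[[-1,0.0004,0,0,0],[-1,0.0004,0,0,0]]]' >/dev/null ; python3 chk.py 2.5
$J '[[[-1,0,0,0.0003,0],[-1,0,0,0.0003,0]]]' >/dev/null; python3 chk.py 3
$J '[[[-0.2,0,0,0,0],[-0.2,0,0,0,0],[0.1,0,0,0,0],[0.1,0,0,0,0],[0.1,0,0,0,0]]]' >/dev/null
$J '[[[0.3,0,0,0,0],[0.3,0,0,0,0],[0.3,0,0,-0.02,0],[0.3,0,0,-0.05,0],[0.3,0,0,-0.09,0]]]' >/dev/null
$J '[[[0.3,-0.02,0,0,0],[0.3,-0.05,0.01,0,0],[0.3,-0.08,0.03,0,0],[0.3,-0.11,0.06,0,0],[0.3,-0.13,0.1,0,0]]]' >/dev/null
python3 to.py .4168 -.1745 .25 .20
python3 - <<'E'
from h import *
t=robot.read_camera("top")[:,:,::-1]; cv2.imwrite("pics/top2.png",t)
s=robot.read_camera("scene")[:,:,::-1]; cv2.imwrite("pics/sc2.png",s)
o=np.zeros((590,800,3),np.uint8)
o[:590,:450]=cv2.resize(t[164:223,244:289],(450,590),interpolation=cv2.INTER_CUBIC)
o[:400,460:]=cv2.resize(s[205:265,255:306],(340,400),interpolation=cv2.INTER_CUBIC)
cv2.imwrite("pics/c2.png",o)
h=cv2.cvtColor(t,cv2.COLOR_BGR2HSV)
for n,lo,hi in(("blue",(105,110,50),(125,255,255)),("yellow",(22,110,60),(33,255,255))):
    m=cv2.inRange(h,lo,hi)[165:222,240:290]; ys,xs=np.where(m); print(n,ys.min()+165,ys.max()+165,xs.min()+240,xs.max()+240)
E
```

```text
x 0.5445 z 0.1693 F [-4.2 -0.7  1.5] t 24.45
x 0.5448 z 0.1693 F [-5.7  0.6  4.8] t 24.62
t 25.87 pos [ 0.4164 -0.1101  0.2592] yaw 0.0258 rp [-3.1413e+00  3.0000e-04] F [ 1.18 -0.54  1.07] open 0.0594 grip 0.0
tool dx -0.0013 dy 0.0644 dz 0.0092 turn -0.1742
blue 174 184 250 273
yellow 183 192 251 271
```

View pics/c2.png

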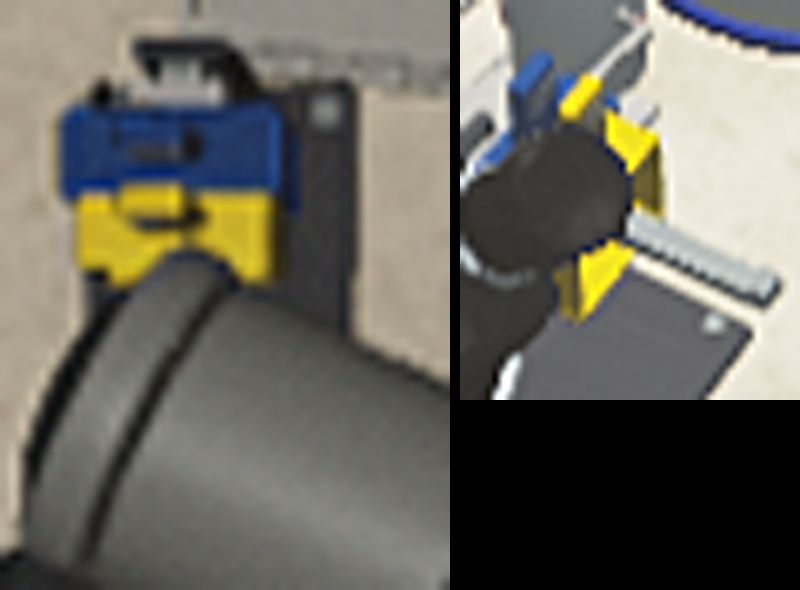

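```bash
python3 - <<'E'
from h import *
for n,X in(("blue rear",(.582,-.011,.144)),("blue front",(.55,-.011,.144)),("yel front",(.526,-.011,.139)),("yel front if 3mm short",(.523,-.011,.139))): print(n,proj("top",X).round(2))
t=cv2.imread("pics/top2.png").astype(int)
for v in range(170,197): print(v,t[v,253:256].mean(0).astype(int),t[v,267:270].mean(0).astype(int))
E
```

```text
blue rear [260.54 173.81]
blue front [260.36 183.02]
yel front [260.44 190.11]
yel front if 3mm short [260.42 190.97]
170 [144 163 175] [60 64 67]
171 [133 152 165] [35 37 39]
172 [80 92 99] [24 27 29]
173 [37 39 39] [23 27 27]
174 [56 45 40] [69 40 29]
175 [87 48 27] [105  57  34]
176 [101  57  35] [98 55 34]
177 [91 52 34] [97 55 35]
178 [92 52 32] [99 56 36]
179 [100  57  34] [100  57  37]
180 [100  56  34] [100  55  33]
181 [98 50 28] [101  53  30]
182 [110  47  15] [97 59 35]
183 [ 92 119 133] [ 69 137 151]
184 [ 26 169 197] [ 37 189 216]
185 [ 36 169 196] [ 42 181 206]
186 [ 39 178 203] [ 42 180 204]
187 [ 39 176 201] [ 41 180 204]
188 [ 39 175 201] [ 45 183 206]
189 [ 42 185 208] [ 47 186 207]
190 [ 33 157 175] [ 48 177 199]
191 [27 78 91] [ 40 128 145]
192 [46 69 77] [40 56 60]
193 [51 45 43] [54 52 52]
194 [38 37 37] [66 69 70]
195 [36 38 39] [71 77 77]
196 [43 45 46] [78 83 85]
```

```bash
J="python3 -m jog"
$J '[[[0.3,0,0.02,0,-0.06],[0.3,0,0.045,0,-0.12],[0.3,-0.001,0.064,0,-0.174],[0.3,-0.001,0.064,0.03,-0.174],[0.3,-0.001,0.064,0.07,-0.174]]]' >/dev/null
python3 to.py .4168 -.1745 .0790 .20
python3 - <<'E'
from h import *
t=robot.read_camera("top")[:,:,::-1]; cv2.imwrite("pics/top3.png",t)
s=robot.read_camera("scene")[:,:,::-1]; cv2.imwrite("pics/sc3.png",s)
T=t.astype(float)
# row crossing blue->yellow and yellow->dark, per column
for u in range(250,274):
    c=T[168:205,u]; y=c[:,2]-c[:,0]  # red-blue: + yellow, - blue
    i=np.argmax(y>45); 
    j=i+np.argmax(y[i+2:]<70)+2
    f1=i-1+(45-y[i-1])/(y[i]-y[i-1]) if i else 0; f2=j-1+(y[j-1]-70)/(y[j-1]-y[j])
    k=np.argmax(y<-25); f0=k-1+(y[k-1]+25)/(y[k-1]-y[k]) if k else 0
    print(u,"blue rear %.2f  b/y %.2f  y front %.2f"%(168+f0,168+f1,168+f2))
o=np.zeros((600,800,3),np.uint8)
o[:590,:450]=cv2.resize(t[164:223,244:289],(450,590),interpolation=cv2.INTER_CUBIC)
o[:400,460:]=cv2.resize(s[205:265,255:306],(340,400),interpolation=cv2.INTER_CUBIC)
cv2.imwrite("pics/c3.png",o)
E
```

```text
t 26.38 pos [ 0.4216 -0.1769  0.1908] yaw 0.1955 rp [ 3.1357 -0.0063] F [ 1.38 -0.02 -0.98] open 0.0597 grip 0.0
tool dx -0.0043 dy -0.0033 dz 0.1118 turn -0.0045
250 blue rear 174.92  b/y 168.00  y front 130.00
251 blue rear 174.19  b/y 183.91  y front 185.38
252 blue rear 173.95  b/y 183.02  y front 190.48
253 blue rear 174.11  b/y 182.95  y front 190.49
254 blue rear 174.17  b/y 182.99  y front 190.68
255 blue rear 174.34  b/y 183.17  y front 192.01
256 blue rear 174.20  b/y 182.29  y front 192.06
257 blue rear 174.37  b/y 182.04  y front 185.76
258 blue rear 174.36  b/y 182.04  y front 185.21
259 blue rear 174.23  b/y 182.04  y front 185.18
260 blue rear 174.05  b/y 182.01  y front 185.33
261 blue rear 173.97  b/y 181.92  y front 185.41
262 blue rear 174.02  b/y 182.78  y front 184.38
263 blue rear 174.06  b/y 183.43  y front 186.56
264 blue rear 173.94  b/y 182.72  y front 191.53
265 blue rear 174.09  b/y 182.73  y front 191.67
266 blue rear 173.75  b/y 182.75  y front 191.63
267 blue rear 173.74  b/y 182.74  y front 191.61
268 blue rear 173.65  b/y 182.74  y front 191.63
269 blue rear 173.65  b/y 182.72  y front 191.65
270 blue rear 173.31  b/y 182.87  y front 191.48
271 blue rear 174.10  b/y 183.81  y front 181.20
272 blue rear 175.91  b/y 168.00  y front 199.00
273 blue rear 177.17  b/y 168.00  y front 139.00
```

View pics/c3.png

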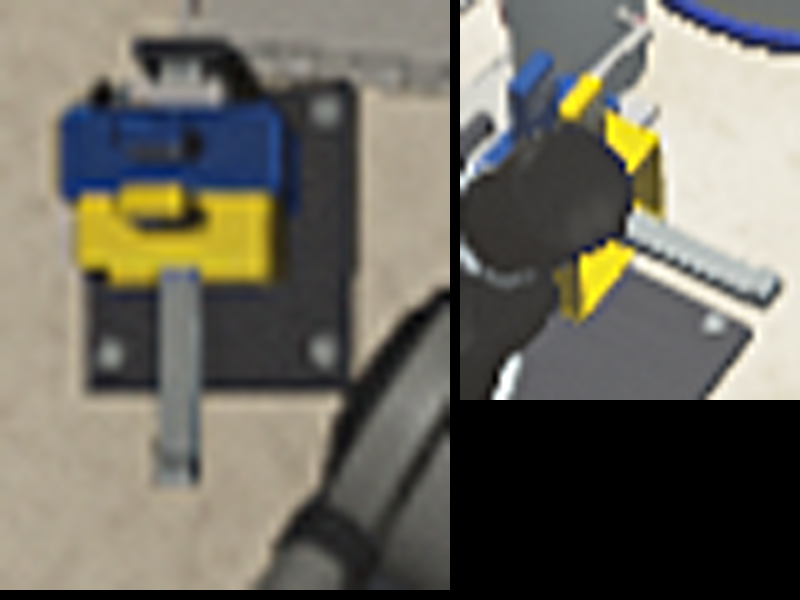

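```bash
python3 - <<'E'
from h import *
for x in(.526,.523): print(proj("top",(x,-.011,.083)).round(2),proj("top",(x,-.011,.139)).round(2))
# tab spacing: tab tops z=.189; blue tab x .566, yellow tab .542
print(proj("top",(.5715,-.011,.189)).round(2),proj("top",(.5475,-.011,.189)).round(2),proj("top",(.5375,-.011,.189)).round(2),proj("top",(.5445,-.011,.189)).round(2))
t=cv2.imread("pics/top3.png").astype(int)
for v in range(174,190): print(v,t[v,258:261].mean(0).astype(int), t[v,263:266].mean(0).astype(int))
E
python3 to.py .4168 -.1745 .0790 .20
```

```text
[262.65 191.87] [260.44 190.11]
[262.63 192.71] [260.42 190.97]
[258.58 174.91] [258.44 182.03] [258.38 185.  ] [258.43 182.92]
174 [107  96  94] [124 108 100]
175 [86 42 21] [93 45 23]
176 [107  58  33] [95 52 32]
177 [102  55  33] [77 45 31]
178 [83 57 48] [65 40 29]
179 [62 55 51] [77 47 35]
180 [83 44 27] [95 54 34]
181 [110  47  18] [102  51  26]
182 [ 82 113 123] [99 63 40]
183 [ 26 178 204] [ 68 122 133]
184 [ 34 175 201] [ 27 138 162]
185 [ 45 118 135] [ 27  95 109]
186 [46 50 52] [ 30 115 133]
187 [ 29 131 153] [ 38 160 183]
188 [ 43 185 211] [ 42 181 206]
189 [ 40 186 206] [ 40 185 205]
t 26.48 pos [ 0.4165 -0.173   0.1846] yaw 0.1965 rp [-3.1341  0.0077] F [ 0.13 -0.24  0.09] open 0.0598 grip 0.0
tool dx -0.0000 dy 0.0015 dz 0.1056 turn -0.0035
```

Yellow's tab edges are at rows 182.0 and 185.2 and its floor edge is at 191.6, against 182.0, 185.0 and 191.9 expected. It is home. Now green.

```bash
J="python3 -m jog"
$J '[[[0.3,0,0.0015,0.03,0],[0.3,0,0.0015,0.06,0],[0.3,0,0.0015,0.085,0],[0.3,0,0.0015,0.1,0],[0.3,0,0.0015,0.104,0]]]' 25 >/dev/null
$J '[[[-1,0,0,0,0],[-1,0,0,0,0],[-1,0,0,0,0],[-1,0,0,0,0],[-1,0,0,0,0]]]' >/dev/null
$J '[[[-1,0,0,0,0],[-1,0,0,0,0],[-1,0,0,0,0],[-1,0,0,0,0],[-1,0,0,0,0]]]' 40 >/dev/null
python3 to.py .406 -.0145 .23 .0228
```

```text
t 27.73 pos [ 0.4197 -0.1764  0.0852] yaw 0.1967 rp [ 3.1414e+00 -2.0000e-04] F [0.47 0.27 3.1 ] open 0.0236 grip 39.8
tool dx 0.0182 dy -0.1615 dz -0.1448 turn 0.1739
```

```bash
J="python3 -m jog"
$J '[[[-1,0,0,-0.02,0],[-1,0,0,-0.05,0],[-1,0,0,-0.085,0],[-1,0,0,-0.115,0],[-1,0,0,-0.14,0]]]' >/dev/null
$J '[[[-1,0.003,-0.03,0,0.03],[-1,0.008,-0.07,0,0.07],[-1,0.012,-0.11,0,0.1],[-1,0.015,-0.14,0,0.14],[-1,0.016,-0.16,0,0.174]]]' >/dev/null
$J '[[[-1,0,0,0.01,0],[-1,0,0,0.025,0],[-1,0,0,0.04,0],[-1,0,0,0.045,0],[-1,0,0,0.045,0]]]' >/dev/null
$J '[[[-1,0,0,0,0],[-1,0,0,0,0]]]' >/dev/null
python3 to.py .425 -.0141 .1792 .0228
```

```text
t 29.15 pos [ 0.4045 -0.0166  0.1806] yaw 0.0225 rp [ 3.1412e+00 -1.1000e-03] F [-0.38  1.09 -1.35] open 0.0235 grip 39.7
tool dx 0.0206 dy -0.0020 dz 0.0014 turn -0.0003
```

```bash
J="python3 -m jog"
$J '[[[-1,0.004,-0.002,0.0014,0],[-1,0.01,-0.002,0.0014,0],[-1,0.016,-0.002,0.0014,0],[-1,0.02,-0.002,0.0014,0],[-1,0.02,-0.002,0.0014,0]]]' >/dev/null
$J '[[[-1,0,0,0,0],[-1,0,0,0,0]]]' >/dev/null
python3 to.py .43 -.0141 .1792 .0228
```

```text
t 29.73 pos [ 0.4238 -0.0139  0.1785] yaw 0.0229 rp [-3.1416e+00  6.0000e-04] F [ 0.83 -0.22 -2.08] open 0.0232 grip 39.7
tool dx 0.0062 dy 0.0004 dz -0.0007 turn 0.0001
```

```bash
J="python3 -m jog"
$J '[[[-1,0.002,0,-0.0006,0],[-1,0.004,0,-0.0006,0],[-1,0.006,0,-0.0006,0],[-1,0.008,0,-0.0006,0],[-1,0.01,0,-0.0006,0]]]' >/dev/null; python3 chk.py 3 &&
$J '[[[-1,0.001,0,0,0],[-1,0.002,0,0,0],[-1,0.003,0,0,0],[-1,0.004,0,0,0],[-1,0.006,0,0,0]]]' >/dev/null && python3 chk.py 3 &&
$J '[[[-1,0.001,0,0,0],[-1,0.002,0,0,0],[-1,0.003,0,0,0],[-1,0.004,0,0,0],[-1,0.006,0,0,0]]]' >/dev/null && python3 chk.py 3 &&
$J '[[[-1,0.002,0,0,0],[-1,0.004,0,0,0],[-1,0.006,0,0,0],[-1,0.008,0,0,0],[-1,0.01,0,0,0]]]' >/dev/null && python3 chk.py 3 &&
$J '[[[-1,0.003,0,0,0],[-1,0.007,0,0,0],[-1,0.011,0,0,0],[-1,0.015,0,0,0],[-1,0.019,0,0,0]]]' >/dev/null && python3 chk.py 3 &&
$J '[[[-1,0.003,0,0,0],[-1,0.006,0,0,0],[-1,0.008,0,0,0],[-1,0.01,0,0,0],[-1,0.01,0,0,0]]]' >/dev/null && python3 chk.py 3
python3 to.py .487 -.0127 .1732 .0228
```

```text
x 0.4342 z 0.1792 F [-1.1 -0.3 -1.5] t 30.15
x 0.4399 z 0.1792 F [-0.3 -0.1 -1.8] t 30.57
x 0.4459 z 0.1792 F [-0.5 -0.7 -1.6] t 30.98
x 0.4561 z 0.1792 F [-0.1  0.7 -1.6] t 31.40
x 0.4754 z 0.1792 F [ 0.5  0.  -2. ] t 31.82
x 0.4852 z 0.1792 F [-0.5 -0.3 -1.1] t 32.23
t 32.23 pos [ 0.4852 -0.0125  0.1792] yaw 0.0228 rp [ 3.1415e+00 -1.0000e-04] F [-0.51 -0.31 -1.13] open 0.0237 grip 39.7
tool dx 0.0018 dy 0.0002 dz 0.0060 turn 0.0000
```

```bash
J="python3 -m jog"
$J '[[[-1,0,0.0002,0.002,0],[-1,0,0.0002,0.004,0],[-1,0,0.0002,0.005,0],[-1,0,0.0002,0.0055,0],[-1,0,0.0002,0.0055,0]]]' >/dev/null; python3 chk.py 3
$J '[[[-1,0,0,0.0005,0],[-1,0,0,0.0005,0],[-1,0,0,0.0005,0]]]' >/dev/null; python3 chk.py 3
$J '[[[-1,0,0,0.0005,0],[-1,0,0,0.0005,0],[-1,0,0,0.0005,0]]]' >/dev/null; python3 chk.py 3
```

```text
x 0.4847 z 0.1735 F [ 0.4  0.  -1. ] t 32.65
x 0.4849 z 0.1732 F [ 0.1 -0.4 -1.4] t 32.90
x 0.4850 z 0.1728 F [ 0.6  0.7 -0.2] t 33.15
```

```bash
J="python3 -m jog"
$J '[[[-1,0.002,0,-0.0003,0],[-1,0.006,0,-0.0003,0],[-1,0.011,0,-0.0003,0],[-1,0.016,0,-0.0003,0],[-1,0.018,0,-0.0003,0]]]' 15 >/dev/null; python3 chk.py 2.5 &&
$J '[[[-1,0.001,0,0,0],[-1,0.002,0,0,0],[-1,0.003,0,0,0]]]' >/dev/null && python3 chk.py 2.5 &&
$J '[[[-1,0.001,0,0,0],[-1,0.002,0,0,0],[-1,0.003,0,0,0]]]' >/dev/null && python3 chk.py 2.5 &&
$J '[[[-1,0.001,0,0,0],[-1,0.002,0,0,0],[-1,0.003,0,0,0]]]' >/dev/null && python3 chk.py 2.5 &&
$J '[[[-1,0.001,0,0,0],[-1,0.002,0,0,0]]]' >/dev/null && python3 chk.py 2.5 &&
$J '[[[-1,0.0005,0,0,0],[-1,0.001,0,0,0]]]' >/dev/null && python3 chk.py 2 &&
$J '[[[-1,0.0005,0,0,0],[-1,0.001,0,0,0]]]' >/dev/null && python3 chk.py 2 &&
$J '[[[-1,0.0005,0,0,0],[-1,0.001,0,0,0]]]' >/dev/null && python3 chk.py 2 &&
$J '[[[-1,0.0005,0,0,0],[-1,0.0005,0,0,0]]]' >/dev/null && python3 chk.py 2 &&
$J '[[[-1,0.0005,0,0,0],[-1,0.0005,0,0,0]]]' >/dev/null && python3 chk.py 2 &&
$J '[[[-1,0.0005,0,0,0],[-1,0.0005,0,0,0]]]' >/dev/null && python3 chk.py 2 &&
$J '[[[-1,0.0005,0,0,0],[-1,0.0005,0,0,0]]]' >/dev/null && python3 chk.py 2 &&
$J '[[[-1,0.0005,0,0,0],[-1,0.0005,0,0,0]]]' >/dev/null && python3 chk.py 2
```

```text
x 0.5039 z 0.1729 F [-0.3 -0.4 -1.5] t 33.57
x 0.5059 z 0.1729 F [ 0.4  0.4 -1.1] t 33.82
x 0.5089 z 0.1730 F [ 0.7 -0.6 -1. ] t 34.07
x 0.5120 z 0.1730 F [ 0.2  0.3 -1.8] t 34.32
x 0.5140 z 0.1730 F [-0.6 -0.7 -1.3] t 34.48
x 0.5150 z 0.1729 F [-0.2  0.  -1.7] t 34.65
x 0.5159 z 0.1730 F [-0.2  0.5 -0.9] t 34.82
x 0.5169 z 0.1730 F [ 0.1  0.7 -1.6] t 34.98
x 0.5175 z 0.1730 F [ 0.6 -0.1 -1.4] t 35.15
x 0.5180 z 0.1730 F [ 0.1 -0.2 -1.1] t 35.32
x 0.5185 z 0.1730 F [ 0.4  0.  -1.3] t 35.48
x 0.5190 z 0.1730 F [ 0.1 -0.2 -1. ] t 35.65
x 0.5193 z 0.1730 F [-0.1 -0.5 -1. ] t 35.82
```

```bash
J="python3 -m jog"
$J '[[[-1,0.0005,0,0,0],[-1,0.0005,0,0,0]]]' >/dev/null && python3 chk.py 2 &&
$J '[[[-1,0.0005,0,0,0],[-1,0.0005,0,0,0]]]' >/dev/null && python3 chk.py 2 &&
$J '[[[-1,0.0005,0,0,0],[-1,0.0005,0,0,0]]]' >/dev/null && python3 chk.py 2 &&
$J '[[[-1,0.0005,0,0,0],[-1,0.0005,0,0,0]]]' >/dev/null && python3 chk.py 2 &&
$J '[[[-1,0.0005,0,0,0],[-1,0.0005,0,0,0]]]' >/dev/null && python3 chk.py 2 &&
$J '[[[-1,0.0005,0,0,0],[-1,0.0005,0,0,0]]]' >/dev/null && python3 chk.py 2 &&
$J '[[[-1,0.0005,0,0,0],[-1,0.0005,0,0,0]]]' >/dev/null && python3 chk.py 2 &&
$J '[[[-1,0.0005,0,0,0],[-1,0.0005,0,0,0]]]' >/dev/null && python3 chk.py 2 &&
$J '[[[-1,0.0005,0,0,0],[-1,0.0005,0,0,0]]]' >/dev/null && python3 chk.py 2 &&
$J '[[[-1,0.0005,0,0,0],[-1,0.0005,0,0,0]]]' >/dev/null && python3 chk.py 2
```

```text
x 0.5197 z 0.1730 F [-1.6 -0.2 -0.6] t 35.98
x 0.5201 z 0.1730 F [-2.7  0.2  1.4] t 36.15
```

```bash
J="python3 -m jog"
$J '[[[-1,0.0004,0,0,0],[-1,0.0004,0,0,0]]]' >/dev/null ; python3 chk.py 2.5
$J '[[[-1,0.0002,0,0.0003,0],[-1,0.0002,0,0.0003,0]]]' >/dev/null; python3 chk.py 3
$J '[[[-0.2,0,0,0,0],[-0.2,0,0,0,0],[0.1,0,0,0,0],[0.1,0,0,0,0],[0.1,0,0,0,0]]]' >/dev/null
$J '[[[0.3,0,0,0,0],[0.3,0,0,0,0],[0.3,0,0,-0.02,0],[0.3,0,0,-0.05,0],[0.3,0,0,-0.09,0]]]' >/dev/null
$J '[[[0.3,-0.02,0.01,0,0],[0.3,-0.05,0.04,0,0],[0.3,-0.07,0.08,0,0],[0.3,-0.08,0.12,0,0],[0.3,-0.08,0.16,0,0]]]' >/dev/null
$J '[[[0.3,0,0,0,0],[0.3,0,0,0,0],[0.3,0,0,0,0]]]' >/dev/null; python3 chk.py 3
python3 - <<'E'
from h import *
t=robot.read_camera("top")[:,:,::-1]; cv2.imwrite("pics/top4.png",t)
s=robot.read_camera("scene")[:,:,::-1]
for x,z,n in((.502,.134,"green top front"),(.502,.088,"green floor front"),(.526,.139,"yel front"),(.5235,.189,"g tab rear"),(.5135,.189,"g tab front")): print(n,proj("top",(x,-.0115,z)).round(2))
for v in range(180,206): print(v,t[v,255:257].mean(0).astype(int),t[v,258:261].mean(0).astype(int), t[v,266:269].mean(0).astype(int))
o=np.zeros((600,800,3),np.uint8)
o[:590,:450]=cv2.resize(t[164:223,244:289],(450,590),interpolation=cv2.INTER_CUBIC)
o[:400,460:]=cv2.resize(s[205:265,255:306],(340,400),interpolation=cv2.INTER_CUBIC)
cv2.imwrite("pics/c4.png",o)
E
```

```text
x 0.5206 z 0.1731 F [-3.2  0.1  1.4] t 36.32
x 0.5209 z 0.1730 F [-3.9  1.3  4. ] t 36.48
x 0.4445 z 0.2626 F [0.2 0.6 0.5] t 37.98
green top front [260.65 197.17]
green floor front [262.47 198.42]
yel front [260.58 190.11]
g tab rear [258.45 189.17]
g tab front [258.39 192.15]
180 [102  56  31] [84 44 26] [101  55  33]
181 [104  49  24] [110  46  18] [103  52  29]
182 [96 79 67] [ 81 115 126] [99 60 36]
183 [ 56 133 149] [ 26 180 206] [ 70 139 153]
184 [ 25 149 175] [ 36 175 201] [ 35 187 215]
185 [ 35 146 170] [ 35 111 130] [ 42 180 205]
186 [ 44 170 193] [34 41 45] [ 42 177 202]
187 [ 38 179 205] [ 31 134 157] [ 42 179 202]
188 [ 39 180 209] [ 41 191 221] [ 42 181 206]
189 [ 39 166 184] [ 40 157 172] [ 41 176 195]
190 [ 47 128  93] [ 51 114  38] [ 60 156 126]
191 [ 52 105  20] [ 63 131  35] [ 73 138  33]
192 [ 54 108  37] [ 64 101  53] [ 72 142  46]
193 [ 61 118  43] [49 45 49] [ 74 145  50]
194 [ 65 134  43] [45 94 33] [ 73 145  51]
195 [ 64 132  44] [ 69 139  47] [ 74 145  52]
196 [ 70 142  48] [ 68 139  46] [ 76 151  52]
197 [ 55 117  36] [ 78 140  58] [ 80 164  52]
198 [56 69 56] [ 77 107  68] [ 66 124  50]
199 [93 96 95] [68 65 69] [44 35 48]
200 [84 84 85] [74 72 73] [54 52 55]
201 [49 47 49] [74 74 72] [52 51 52]
202 [45 39 38] [69 66 63] [42 37 35]
203 [104 116 123] [105 113 115] [102 116 125]
204 [153 173 185] [136 149 157] [152 174 186]
205 [144 165 176] [132 146 151] [134 153 164]
```

View pics/c4.png

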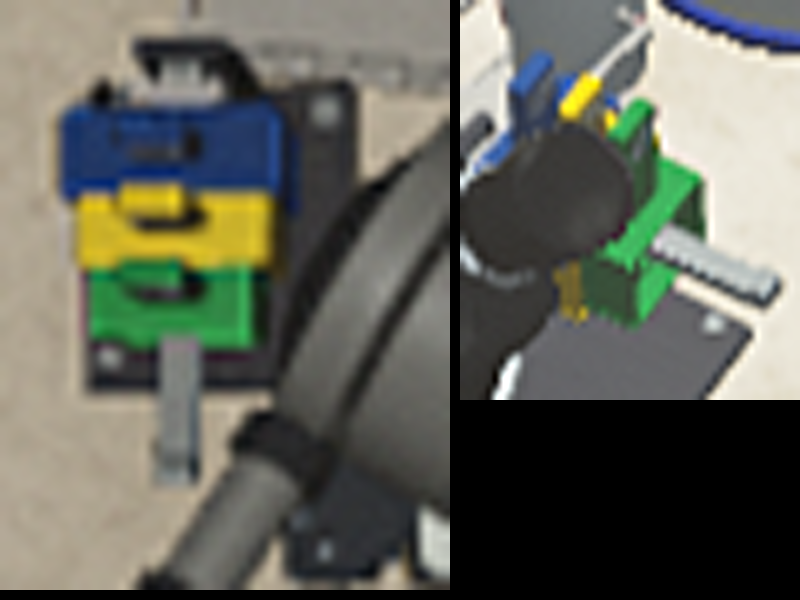

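All three hang nested. Green's floor edge is at row ~198.4 (198.4 expected) and its tab front at ~192.1 (192.15 expected). The robot is clear, so I'm handing in.

```bash
python3 -c "
from cell import robot
print(robot.hand_in())"
```

```text
the job is handed in; nothing more can be done
None
```

The job is handed in, with no verdict returned: blue, yellow and green hang nested on the bar with blue against the collar, every push stayed under about 6 N, and the final pictures match the home positions.

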